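# Press a dust cap home in a grinder wheel

## Task

Take the pressing drift out of its wooden rack and with its flat foot press the black dust cap straight down into the belt-grinder wheel until it clicks past the spring clips and its flange lies fully home on the wheel. Press slowly and no harder than needed: the clips give way at about 12 to 15 N, but the cap cracks above 26 N, and the gripper itself must not touch the cap. Then stand the drift back upright in its rack, and leave the other things on the bench where they are.

Things in the scene. Friction and masses are not known exactly. Their poses are not given: they have to be found in the camera images.
- cap: Black plastic dust cap, 24 mm tall: flat round flange 50 mm in diameter, 4 mm thick, over a 38 mm plug 20 mm long with tapered foot. Origin at the centre of the plug's underside, z up; its flat top is 24 mm above it. It starts level in the wheel's bore on the spring clips, the flange about 7 mm above the wheel's face; home, the flange lies on the face and the origin is 20 mm below bore.
- bore (a point): Fixed point: where the centre of the bore's mouth (41 mm wide), in the plane of the wheel's top face, lies while nothing presses on the wheel; z up, 68 mm above the bench. Aluminium wheel 100 mm in diameter, 36 mm thick, lying flat in a rubber cup on the stand. It cannot turn or shift sideways, but sinks when pushed (see stand) and comes back to this height.
- clips (a point): Fixed point: centre of the ring of four hidden spring clips in the bore, 11 mm below bore. They resist the cap over its 7 mm of travel into the wheel, up to 12 to 15 N about 2 mm before home; then they snap behind the plug's rib and pull it home. A cap let go before the click stays proud of the wheel; a push of 18 to 22 N always seats it.
- stand: Plywood stand, 150 x 150 x 12 mm, fixed to the bench, with the soft sprung rubber cup that carries the wheel. Origin at the centre of its underside, directly below the bore. Under a push above about 4 N wheel and cap sink together, softly (0.4 N/mm), until the wheel meets a firm pad (16 N/mm) hidden beneath it, after 1 to 15 mm that differ each time and cannot be seen. So depth alone does not tell when the cap is home.
- drift: Pressing drift, 114 mm tall, about 220 g, standing upright: a flat round steel foot 36 mm in diameter and 12 mm thick, a thin neck, then a round wooden handle 24 mm in diameter from 26 to 114 mm above the foot's underside. Origin at the centre of the foot's underside, z up along the handle.
- rack: Wooden block 100 x 100 x 24 mm fixed to the bench, with one square pocket 51 mm wide and 14 mm deep in the middle of its top, in which the drift stands (pocket floor 10 mm above the block's underside). Origin at the centre of its underside.
- punch: Bystander: dark steel punch 120 mm long, 14 mm in diameter, lying along its x axis; origin under its middle.
- hammer: Bystander: hammer about 285 mm long lying along its x axis, head to +x; origin under its middle.
- grease_jar: Bystander: heavy amber glass jar, 64 mm in diameter, 75 mm tall, does not move; origin at the centre of its underside.
- bearing: Bystander: ball bearing 52 mm in diameter, 15 mm tall; origin at the centre of its underside.
- tongs: Bystander: heavy smith's tongs that do not move, about 270 mm long lying along their x axis, jaws to +x, 12 mm high; origin under the middle.
- wrench: Bystander: wrench about 190 mm long lying along its x axis; origin under its middle.
- bolt_tin: Bystander: heavy closed steel tin, 72 mm in diameter, 57 mm tall, does not move; origin at the centre of its underside.
Mind the look-alikes: they are no part of the job. What is meant by the drift is not green, and is the larger of those in its own colour. Several things have the shape of the rack; the one meant has the colours described above.

How it is judged (in metres and radians):
On the way, in this order (a step that is already met when the one before it is completed fails the run):
1. the drift's foot bears on the cap while the cap still stands proud (contact force between drift and cap above 1.5 N and z of cap in the frame of bore above -0.0165 m).
2. the cap is home in the wheel and stays there with the drift lifted off it (z of cap in the frame of bore below -0.019 m and horizontal distance between cap and bore below 0.003 m and angle between cap's own z axis and vertical below 0.06 rad and contact force between drift and cap below 0.2 N), for 0.3 s.
At the end, for the whole second after the job is handed in: The cap is home: its flange lies on the wheel's face (within 1 mm), centred within 3 mm and level within 0.06 rad, at rest; the drift stands released in the rack's pocket (within 12 mm of its centre, foot within 4 mm of the pocket floor), upright within 0.12 rad, at rest (z of cap in the frame of bore below -0.019 m and horizontal distance between cap and bore below 0.003 m and angle between cap's own z axis and vertical below 0.06 rad and linear speed of each of cap, drift below 0.02 m/s and horizontal distance between drift and rack below 0.012 m and z of drift in the frame of rack below 0.014 m and angle between drift's own z axis and vertical below 0.12 rad); the robot touches nothing.
It fails at once if the drift presses the cap with more than 26 N (the cap cracks) (contact force between drift and cap above 26 N).
It fails at once if the gripper touches the cap (contact force between the arm and cap above 0.5 N).
It fails at once if the fingers touch the cap (contact force between the fingers and cap above 0.5 N).
It fails at once if another thing on the bench is moved by more than 25 mm (distance of any of punch, hammer, bearing, wrench from where it was at the start of the episode above 0.025 m).
It also fails if it takes over 48 s, if anything falls off the work surface, if the arm or the gripper's body presses on something with over 40 N, if the wrist force passes 120 N, or if a joint passes its speed limit or range.

## Robot

A 6-joint arm with a two-finger parallel gripper is mounted at the origin on the work surface. World frame = base frame: x ahead of the robot, y to its left, z up, the work surface at z = 0. Lengths are in m, angles in degrees, forces in N, time in s.
With the tool pointing down it reaches from about 0.35 to 0.875 m from the base axis. Payload 4.2 kg.
Tool frame: the origin (TCP) lies on the centre line of the jaws, within the pads' length; the fingertips stand 19 mm ahead of it and the grasp point (between the pads) is the TCP; x points along the fingers, y is the direction in which the jaws open and shut, and the axes are right-handed (so a half turn about x gives the same grasp; the last joint's range is limited). The gripper opens to 87 mm and grips with 3 to 60 N. Pads are 19 mm wide; open, the fingers measure 117 mm over their backs; the gripper's body (75 mm by 190 mm) begins 51 mm behind the grasp point.
Start: joints at [87.296, 22.042, 0.453, 0, -68.411, -14.817], TCP at [0.188, 0.596, 0.242] pointing down, gripper open.
Joint ranges: [-179.83, 179.83], [-69.29, 118.12], [-61.27, 80.66], [-181.25, 117.63], [-171.15, -9.14], [-177.46, 177.46]. Speed limits (degrees/s): [159.86, 159.86, 180, 180, 180, 180].

## Interface

Orientations are given as a 3x3 rotation matrix whose columns are the frame's x, y, z axes.
In Python, from station import * gives the robot as it stands.
- The arm moves only by the shell command python3 -m creep 'ROWS'. ROWS is JSON, a list of rows, each a list of 5 numbers: the opening, from 0 (shut) to 1 (fully open), then the shift along the world's x, y, z in mm, then the turn about the world's z in rad. In form: [[jaw, x, y, z, turn], ...]. A call has exactly 8 rows; each row is the pose to reach, as a shift and turn from the pose measured when the call began; what a row does not reach only later rows make up. A row lasts 1/10 s, in which the tool goes at most 50 mm and 8.59 degrees, less where a joint would pass 70% of its speed; a pose out of reach is approached as far as the arm can. A call with a gripper value outside its range is refused whole. The fingers move at their own pace and stop on an object; the grip force is fixed at half the most. Time passes only in rows, so rows that repeat a pose let the fingers close, or fill a call up. It gives the time, the measured TCP pose, the force and the opening at its end, in the units of the state.
- sense(): the state, without advancing time (a new reading comes with each control period).
- capture(name): name is "side" or "top"; returns a dict with "image" (420x560x3 uint8, blue, green, red), "z_map" (420x560 float32, m along the optical axis (not along the pixel's ray), 0 where there is no reading), "mtx" (3x3 intrinsics, pixels), "eye" and "attitude" of the camera in the world. Camera axes: x right, y up, looking along -z (the intrinsics and any distortion apply to the point x, -y, -z); pixel columns grow to the right and rows downward; lengths in m; the calibration is good to about 2 mm. A picture is of the moment at which its call begins.
- finish_job(): hands the job in, once; it reports no verdict.
Trained networks look in a picture, given as the dict that the camera call returned (one of the last four; its "shot" number tells which), for a name from the list of things; names that differ only in an ending like _2 or _b are one class to them, and where a whole thing is asked for, a point or a joint stands for the part that bears it (a point fixed in the world has none). Each returns a list of dicts, best first, with "confidence" (0 to 1); they miss things now and then, are a little off and sometimes report something else, mostly with a low value. They report only what shows in the picture. A call takes as long as a camera call. They do not tell look-alikes from the thing itself.
- look_for(picture, thing): "box" ([left, top, right, bottom] in pixels, round what is visible of it).
- mark_of(picture, thing): "centre" ([column, row] in pixels: a listed point, or the origin of a listed thing).
The state is a dict: "time_s": time; "joints": joint angles; "joint_velocities": joint speeds; "effort": joint torques, N m; "tcp_pos": TCP position; "ee_rot": TCP orientation; "wrist_force": force on the tool from outside, world axes, zero at the start; "moment": the same for the moment, N m; "gripper_width": opening from 0.0 (shut) to 1.0 (fully open).
Only numpy, scipy, OpenCV 4.12 (cv2) and the standard library are available. Lean on these libraries where they do the work, as an engineer would, in place of code of your own. Each camera call takes 0.05 s, during which the arm holds its last target.

## Working session

There is one attempt and no reset: what is moved stays moved. The work goes in short steps, Python scripts to look and compute and a shell command to move; the robot and the scene stay as the last step left them, time stands still between calls to the robot, and variables do not carry over. Pictures are saved under pics/ and viewed, and the job is handed in when it is done.

```bash
ls; mkdir -p pics; python3 - <<'E'
from station import *
import cv2
s=sense();print(s)
for n in("top","side"):
    c=capture(n);cv2.imwrite(f"pics/{n}0.png",c["image"]);print(n,c["mtx"],c["eye"],c["attitude"],c["shot"])
    for t in("cap","bore","drift","rack","stand"):
        print(t,look_for(c,t)[:4] if t!="bore" else "",mark_of(c,t)[:4])
E
```

```text
pics
{'time_s': 0.0, 'joints': array([ 8.72978659e+01,  2.20912698e+01,  3.79477461e-01, -2.88735348e-02,
       -6.84107910e+01, -1.48177744e+01]), 'joint_velocities': array([ 0.10264092,  0.01930904, -0.01545363, -0.02796091,  0.06648281,
        0.07161352]), 'effort': array([-1.43306097e-03, -3.90666175e+01,  1.87411469e+01,  4.21997845e+00,
        1.10638904e-02, -1.85866861e-04]), 'tcp_pos': array([0.18794746, 0.59548212, 0.24045243]), 'ee_rot': array([[-5.68924751e-04, -3.01213841e-01, -9.53556447e-01],
       [-2.11496812e-03, -9.53554107e-01,  3.01214364e-01],
       [-9.99997602e-01,  2.18810979e-03, -9.45571386e-05]]), 'wrist_force': array([-0.58231446,  0.42773227, -0.16050238]), 'moment': array([-0.01026794,  0.00682909, -0.00523776]), 'gripper_width': 0.9978991067035214}
top [[530.86680232   0.         280.19003464]
 [  0.         530.86680232 211.16550679]
 [  0.           0.           1.        ]] [ 0.36688229 -0.00460972  1.38827296] [[-0.02203753  0.98988165 -0.14017373]
 [-0.9997062  -0.02323411 -0.0069055 ]
 [-0.01009244  0.13998037  0.99010284]] 1
cap [{'box': [
[... 1322 characters left out ...]
ox': [233.6, 243.9, 247.7, 292.2], 'confidence': 0.66}, {'box': [325.4, 276.9, 340.7, 308.3], 'confidence': 0.48}] [{'centre': [241.5, 284.3], 'confidence': 0.85}, {'centre': [286.9, 292.6], 'confidence': 0.79}, {'centre': [329.1, 301.0], 'confidence': 0.5}]
rack [{'box': [354.8, 303.0, 407.3, 358.5], 'confidence': 0.92}, {'box': [260.3, 268.9, 313.4, 315.3], 'confidence': 0.67}] [{'centre': [287.0, 293.0], 'confidence': 0.93}, {'centre': [379.3, 331.4], 'confidence': 0.9}, {'centre': [301.6, 241.1], 'confidence': 0.28}]
stand [{'box': [273.8, 169.7, 335.4, 215.2], 'confidence': 0.83}, {'box': [153.2, 221.2, 184.6, 261.7], 'confidence': 0.35}] [{'centre': [305.1, 194.2], 'confidence': 0.66}]
```

View pics/top0.png

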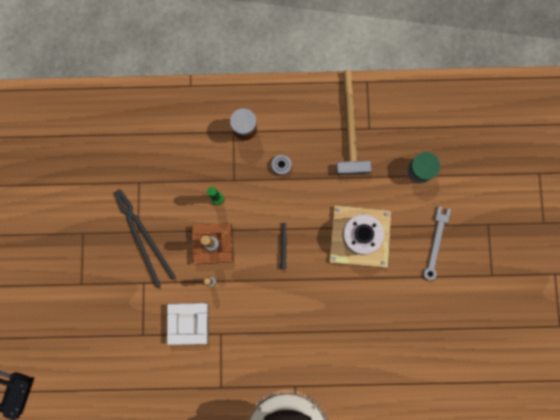

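View pics/side0.png

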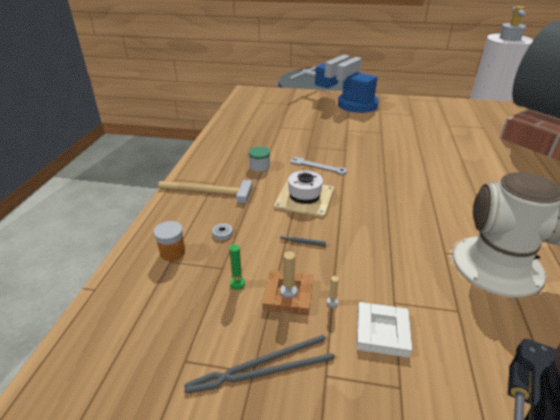

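```bash
python3 - <<'E'
import cv2,numpy as np
a=cv2.imread("pics/top0.png")[170:350,150:290];b=cv2.imread("pics/side0.png")[220:365,210:420]
a=cv2.resize(a,None,fx=3,fy=3,interpolation=2);b=cv2.resize(b,None,fx=1.9,fy=1.9,interpolation=2)
o=np.zeros((540,800,3),np.uint8);o[:540,:420]=a;bb=cv2.resize(b,(378,261));o[:261,422:800]=bb
cv2.imwrite("pics/crop0.png",o)
E
```

```text
(no output)
```

View pics/crop0.png

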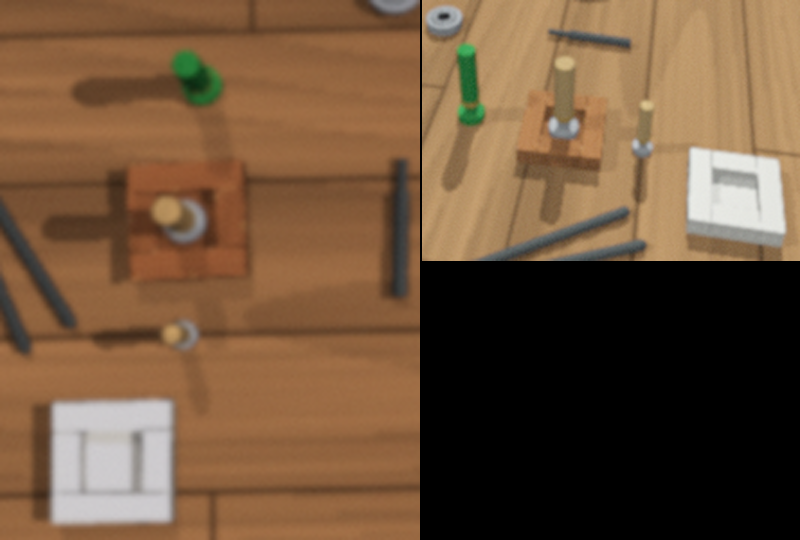

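The drift candidates in the top view are the green one at (215,196), a small wood-handled one at (209,281) and a larger wood-handled one at (212,242). The last fits: it isn't green and is the larger of the two in its colour. It stands in the brown wooden rack at (212,242); the white rack look-alike is at (188,325). The wheel and cap are at (363,235).

Next I'll measure them.

```bash
cat > h.py <<'E'
from station import *
import numpy as np,cv2
def cloud(c):
    d=c["z_map"];h,w=d.shape;K=c["mtx"];u,v=np.meshgrid(np.arange(w),np.arange(h))
    p=np.stack([(u-K[0,2])/K[0,0]*d,-(v-K[1,2])/K[1,1]*d,-d],-1)
    P=p@np.array(c["attitude"]).T+np.array(c["eye"]);P[d==0]=np.nan
    return P
def proj(c,P):
    q=(np.array(P)-c["eye"])@np.array(c["attitude"]);K=c["mtx"]
    return K[0,0]*q[...,0]/-q[...,2]+K[0,2],K[1,1]*q[...,1]/q[...,2]*1+K[1,2] if 0 else -K[1,1]*q[...,1]/-q[...,2]+K[1,2]
def ray(c,uv,z):
    K=c["mtx"];r=np.array([(uv[0]-K[0,2])/K[0,0],-(uv[1]-K[1,2])/K[1,1],-1])@np.array(c["attitude"]).T
    e=np.array(c["eye"]);return e+r*(z-e[2])/r[2]
E
python3 - <<'E'
from h import *
t=capture("top");s=capture("side")
np.savez("t0.npz",**{k:np.array(t[k]) for k in t});np.savez("s0.npz",**{k:np.array(s[k]) for k in s})
print("bore rays",ray(t,(363.8,233.4),.068),ray(s,(306,178.2),.068), "stand",ray(t,(357.3,234.5),0))
print("drift rays",ray(t,(215.9,242.3),.01),ray(s,(286.9,292.6),.01),"rack",ray(t,(212.7,242.5),0),ray(s,(287,293),0))
for n,c in(("top",t),("side",s)):
    P=cloud(c).reshape(-1,3)
    def sel(x,y,r,z0,z1):
        m=(np.hypot(P[:,0]-x,P[:,1]-y)<r)&(P[:,2]>z0)&(P[:,2]<z1);Q=P[m];return len(Q),(Q.mean(0).round(4),np.median(Q,0).round(4),Q.min(0).round(4),Q.max(0).round(4)) if len(Q) else 0
    b=ray(t,(363.8,233.4),.068); d=ray(t,(215.9,242.3),.01)
    print(n,"table",sel(d[0],d[1],.12,-.01,.005)[1][1])
    print("wheel face",sel(b[0],b[1],.07,.06,.085))
    print("stand",sel(b[0],b[1],.11,.008,.017))
    print("handle top",sel(d[0],d[1],.04,.11,.15)); print("handle",sel(d[0],d[1],.04,.045,.11))
    print("foot",sel(d[0],d[1],.022,.015,.03)); print("rack",sel(d[0],d[1],.075,.018,.03))
E
```

```text
bore rays [ 0.49293762 -0.20256979  0.068     ] [ 0.48939841 -0.20423215  0.068     ] stand [ 0.49692937 -0.19563191  0.        ]
drift rays [0.48408375 0.17417142 0.01      ] [0.48320146 0.18655123 0.01      ] rack [0.48460077 0.18387257 0.        ] [0.48408624 0.17865796 0.        ]
top table [ 0.4829  0.1624 -0.0005]
wheel face (1253, (array([ 0.4907, -0.2016,  0.07  ]), array([ 0.4903, -0.2013,  0.0685]), array([ 0.4418, -0.2511,  0.06  ]), array([ 0.5401, -0.1528,  0.0848])))
stand (1666, (array([ 0.487 , -0.1976,  0.0119]), array([ 0.4773, -0.1881,  0.0117]), array([ 0.4019, -0.2978,  0.008 ]), array([ 0.5793, -0.0977,  0.017 ])))
handle top (83, (array([0.4795, 0.1841, 0.1227]), array([0.4803, 0.1833, 0.1236]), array([0.4685, 0.1738, 0.1107]), array([0.4902, 0.1956, 0.1278])))
handle (42, (array([0.4759, 0.177 , 0.0749]), array([0.4747, 0.1753, 0.0761]), array([0.4682, 0.1725, 0.0454]), array([0.4889, 0.1886, 0.1088])))
foot (73, (array([0.4806, 0.1707, 0.0221]), array([0.4807, 0.1723, 0.0224]), array([0.4636, 0.1536, 0.0151]), array([0.5051, 0.1879, 0.0277])))
rack (1135, (ar
[... 376 characters left out ...]
]), array([ 0.4759, -0.1612,  0.0097]), array([ 0.413 , -0.2789,  0.008 ]), array([ 0.5728, -0.1194,  0.0169])))
handle top (111, (array([0.4807, 0.19  , 0.1192]), array([0.4806, 0.191 , 0.1209]), array([0.4697, 0.1759, 0.11  ]), array([0.4923, 0.1993, 0.1236])))
handle (254, (array([0.4802, 0.1947, 0.0789]), array([0.4799, 0.1954, 0.0802]), array([0.4695, 0.1831, 0.0453]), array([0.4922, 0.1998, 0.1099])))
foot (79, (array([0.4816, 0.1861, 0.0211]), array([0.4801, 0.1895, 0.0203]), array([0.4656, 0.1564, 0.0164]), array([0.499 , 0.1959, 0.0297])))
rack (1212, (array([0.4811, 0.1913, 0.0215]), array([0.4781, 0.1949, 0.0215]), array([0.4309, 0.1322, 0.018 ]), array([0.5332, 0.2365, 0.0297])))
```

```bash
python3 - <<'E'
import cv2,numpy as np
a=cv2.imread("pics/top0.png")[195:275,320:400];b=cv2.imread("pics/side0.png")[160:225,265:345]
cv2.imwrite("pics/crop1.png",np.hstack([cv2.resize(a,(400,400),interpolation=2),cv2.resize(b,(400,325),interpolation=2)[:325] if 0 else cv2.resize(b,(400,400),interpolation=2)]))
E
```

```text
(no output)
```

View pics/crop1.png

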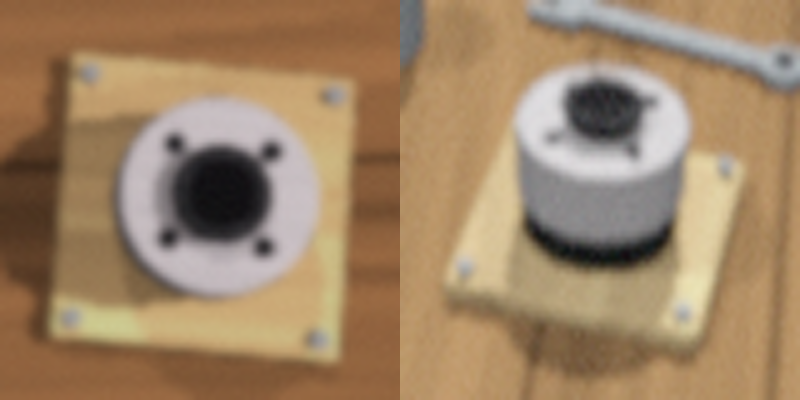

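The crop confirms the brown rack with the larger wooden-handled drift. Estimates are drift (0.480, 0.186), rack (0.482, 0.182) and bore (0.491, -0.202). I'm moving over the drift now.

```bash
python3 -m creep '[[1,25,-35,0,0],[1,54,-76,0,0],[1,83,-117,0,0],[1,112,-158,0,0],[1,141,-199,0,0],[1,170,-240,0,0],[1,199,-281,0,0],[1,226,-319,0,0]]'
```

```text
time_s: 1.9
tcp_pos: [0.415, 0.2752, 0.242]
ee_rot: [[0.001, -0.301, -0.954], [0.001, -0.954, 0.301], [-1.0, -0.001, -0.001]]
wrist_force: [0.9, 0.0, -0.3]
gripper_width: 1.003
```

```bash
python3 -m creep '[[1,25,-35,0,0],[1,45,-62,0,0],[1,60,-82,0,0],[1,65,-89,0,0],[1,65,-89,-20,0],[1,65,-89,-45,0],[1,65,-89,-60,0],[1,65,-89,-60,0]]'
python3 - <<'E'
from h import *
t=capture("top");s=capture("side")
cv2.imwrite("pics/c2.png",np.hstack([cv2.resize(t["image"][180:300,150:270],(400,400),interpolation=2),cv2.resize(s["image"][180:330,210:360],(400,400),interpolation=2)]))
E
```

```text
time_s: 2.7
tcp_pos: [0.4784, 0.1858, 0.1799]
ee_rot: [[-0.004, -0.301, -0.954], [-0.002, -0.954, 0.301], [-1.0, 0.003, 0.003]]
wrist_force: [0.5, -1.0, -1.4]
gripper_width: 1.001
```

View pics/c2.png

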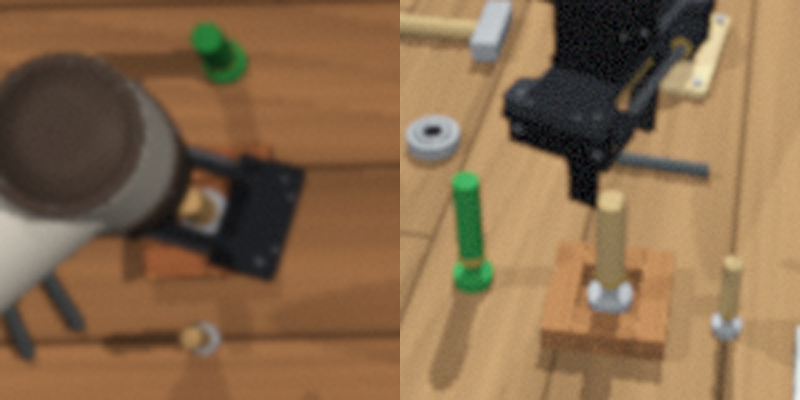

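```bash
python3 - <<'E'
from h import *
st=sense();R=st["ee_rot"];p=st["tcp_pos"];print(p)
t=dict(np.load("t0.npz"));s=dict(np.load("s0.npz"))
for n,o in (("tcp",[0,0,0]),("tip",[.019,0,0]),("tipL",[.019,.05,0]),("tipR",[.019,-.05,0])):
    w=p+R@np.array(o);print(n,w.round(3),proj(t,w),proj(s,w))
w=np.array([.480,.186,.124]);print("htop",proj(t,w),proj(s,w))
E
```

```text
[0.48012356 0.18671376 0.18248492]
tcp [0.48  0.187 0.182] (np.float64(200.5879919908362), np.float64(237.96484141109661)) (np.float64(289.566617255988), np.float64(232.19240190215106))
tip [0.48  0.187 0.163] (np.float64(201.883269644026), np.float64(238.69242052118594)) (np.float64(289.39418056399535), np.float64(239.62683389817562))
tipL [0.465 0.139 0.163] (np.float64(222.49816051451776), np.float64(244.6858697201822)) (np.float64(300.0127320983242), np.float64(225.74406446323383))
tipR [0.495 0.234 0.164] (np.float64(181.34806984823507), np.float64(232.72214022523326)) (np.float64(277.7821029587059), np.float64(254.80854635054868))
htop (np.float64(204.76572870640703), np.float64(240.21156990051216)) (np.float64(289.2029357817997), np.float64(254.19937819051054))
```

```bash
python3 -m creep '[[1,0,0,-25,0],[1,0,0,-55,0],[1,0,0,-80,0],[1,0,0,-93,0],[1,0,0,-97,0],[1,0,0,-97,0],[0.5,0,0,-97,0],[0.2,0,0,-97,0]]'; python3 -m creep '[[0,0,0,0,0],[0,0,0,0,0],[0,0,0,0,0],[0,0,0,0,0],[0,0,0,0,0],[0,0,0,0,0],[0,0,0,0,0],[0,0,0,0,0]]'
```

```text
time_s: 3.6
tcp_pos: [0.4809, 0.1873, 0.0868]
ee_rot: [[0.004, -0.3, -0.954], [0.002, -0.954, 0.3], [-1.0, -0.003, -0.003]]
wrist_force: [-0.1, 0.0, 0.6]
gripper_width: 0.897
time_s: 4.4
tcp_pos: [0.4807, 0.1872, 0.0866]
ee_rot: [[0.003, -0.3, -0.954], [0.002, -0.954, 0.3], [-1.0, -0.003, -0.002]]
wrist_force: [0.2, -0.2, -0.0]
gripper_width: 0.269
```

```bash
python3 -m creep '[[0,0,0,0,0],[0,0,0,3,0],[0,0,0,10,0],[0,0,0,25,0],[0,0,0,50,0],[0,0,0,75,0],[0,0,0,90,0],[0,0,0,90,0]]'
python3 - <<'E'
from h import *
t=capture("top");s=capture("side");st=sense();print(st["tcp_pos"],st["wrist_force"],st["gripper_width"])
cv2.imwrite("pics/c3.png",np.hstack([cv2.resize(t["image"][180:300,150:270],(400,400),interpolation=2),cv2.resize(s["image"][180:330,210:360],(400,400),interpolation=2)]))
P=cloud(s)[180:330,210:360].reshape(-1,3);p=st["tcp_pos"]
m=(np.hypot(P[:,0]-p[0],P[:,1]-p[1])<.025)
for z0 in np.arange(-.09,-.01,.01):
    Q=P[m&(P[:,2]>p[2]+z0)&(P[:,2]<p[2]+z0+.01)]
    if len(Q):print(round(z0,3),len(Q),((Q.min(0)+Q.max(0))/2-p).round(4),Q.max(0)[0]-Q.min(0)[0],(Q[:,1].max()-p[1]).round(4))
E
```

```text
time_s: 5.2
tcp_pos: [0.4819, 0.1881, 0.1794]
ee_rot: [[0.008, -0.299, -0.954], [0.006, -0.954, 0.299], [-1.0, -0.008, -0.006]]
wrist_force: [0.2, 0.1, -1.8]
gripper_width: 0.267
[0.48022635 0.18702718 0.17638439] [-0.60609553 -0.21197309 -2.17430014] 0.2693845446381539
-0.08 43 [ 0.0022  0.0117 -0.0736] 0.035518894861338746 0.0205
-0.07 140 [ 0.002  0.005 -0.065] 0.034908772714876635 0.0213
-0.06 15 [ 0.0018  0.0088 -0.0549] 0.018321236890980808 0.012
-0.05 48 [ 0.002   0.0086 -0.0449] 0.024584076419677636 0.0156
-0.04 40 [ 0.0012  0.01   -0.0351] 0.019541551201827267 0.0152
-0.03 22 [-0.0033 -0.0014 -0.025 ] 0.02402249876295537 0.014
-0.02 58 [ 0.0011  0.0047 -0.0148] 0.03342992711569254 0.0247
```

View pics/c3.png

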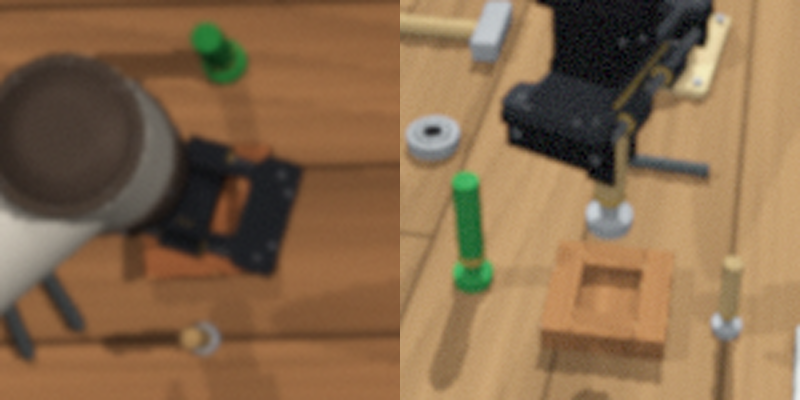

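Drift held upright, foot clear of the rack, and the pocket is empty at crop pixel (610,290). Carrying it to the wheel now.

```bash
python3 -m creep '[[0,0,-10,10,0],[0,1,-35,25,0],[0,2,-75,35,0],[0,4,-118,35,0],[0,5,-161,35,0],[0,6,-204,35,0],[0,7,-247,35,0],[0,8,-285,35,0]]'; 
```

```text
time_s: 6.1
tcp_pos: [0.4871, -0.1004, 0.211]
ee_rot: [[0.001, -0.301, -0.954], [0.002, -0.954, 0.301], [-1.0, -0.002, -0.0]]
wrist_force: [1.1, 0.8, -2.6]
gripper_width: 0.269
```

```bash
python3 -m creep '[[0,1,-30,0,0],[0,2,-60,0,0],[0,3,-85,0,0],[0,4,-98,-8,0],[0,4,-102,-18,0],[0,4,-102,-27,0],[0,4,-102,-31,0],[0,4,-102,-31,0]]'
python3 - <<'E'
from h import *
F=[];
t=capture("top");F.append(sense());s=capture("side");F.append(sense())
for st in F:print(st["tcp_pos"],st["wrist_force"],st["gripper_width"],st["time_s"])
cv2.imwrite("pics/c4.png",np.hstack([cv2.resize(t["image"][180:300,300:420],(400,400),interpolation=2),cv2.resize(s["image"][120:220,255:355],(400,400),interpolation=2)]))
p=st["tcp_pos"]
P=cloud(s).reshape(-1,3);m=(np.hypot(P[:,0]-p[0],P[:,1]-p[1])<.06)
for a,b in((.06,.072),(.076,.084),(.1,.118)):
    Q=P[m&(P[:,2]>a)&(P[:,2]<b)];print(a,len(Q),Q.min(0).round(4),Q.max(0).round(4),((Q.min(0)+Q.max(0))/2).round(4))
E
```

```text
time_s: 6.9
tcp_pos: [0.4906, -0.2015, 0.1789]
ee_rot: [[-0.002, -0.299, -0.954], [0.002, -0.954, 0.299], [-1.0, -0.002, 0.002]]
wrist_force: [0.1, 0.4, -2.3]
gripper_width: 0.271
[ 0.4910253  -0.20160162  0.17965995] [-0.14678107 -0.1471302  -0.74413872] 0.2685642016874465 6.95
[ 0.49136172 -0.20174893  0.18015529] [ 0.80323239 -0.33382795 -2.40964453] 0.26608956720642685 7.0
0.06 392 [ 0.4444 -0.2465  0.06  ] [ 0.5417 -0.1489  0.0718] [ 0.4931 -0.1977  0.0659]
0.076 39 [ 0.4707 -0.216   0.076 ] [ 0.5148 -0.1841  0.0782] [ 0.4928 -0.2     0.0771]
0.1 89 [ 0.4756 -0.2138  0.1004] [ 0.5086 -0.1789  0.1175] [ 0.4921 -0.1964  0.109 ]
```

View pics/c4.png

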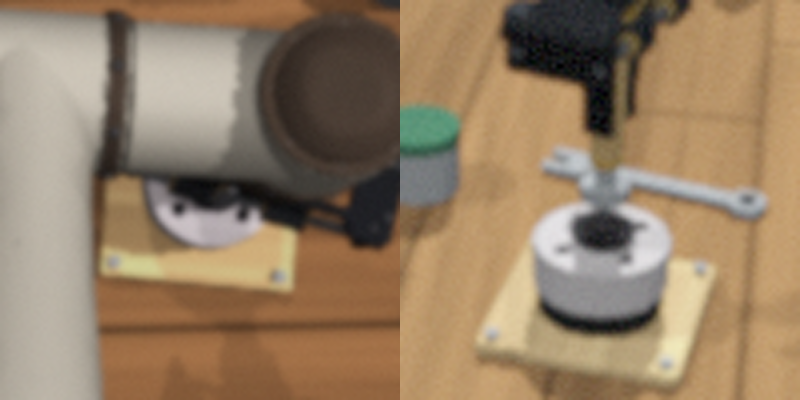

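The foot is over the cap within about 1–2 mm (side crop: foot at (605,190), cap at (603,228)). Lowering to just above it.

```bash
python3 -m creep '[[0,1,-1,-6,0],[0,1,-1,-12,0],[0,1,-1,-17,0],[0,1,-1,-20,0],[0,1,-1,-21,0],[0,1,-1,-21,0],[0,1,-1,-21,0],[0,1,-1,-21,0]]'; python3 -m creep '[[0,0,0,-0.3,0],[0,0,0,-0.6,0],[0,0,0,-0.9,0],[0,0,0,-1.2,0],[0,0,0,-1.5,0],[0,0,0,-1.8,0],[0,0,0,-2.0,0],[0,0,0,-2.0,0]]'
```

```text
time_s: 7.8
tcp_pos: [0.4925, -0.2028, 0.1594]
ee_rot: [[0.002, -0.299, -0.954], [0.002, -0.954, 0.299], [-1.0, -0.002, -0.001]]
wrist_force: [-0.2, 0.3, -2.3]
gripper_width: 0.272
time_s: 8.6
tcp_pos: [0.4925, -0.2028, 0.1573]
ee_rot: [[0.001, -0.299, -0.954], [0.002, -0.954, 0.299], [-1.0, -0.002, -0.001]]
wrist_force: [0.6, -0.1, -2.2]
gripper_width: 0.269
```

```bash
python3 -m creep '[[0,0,0,-0.5,0],[0,0,0,-1,0],[0,0,0,-1.5,0],[0,0,0,-2.0,0],[0,0,0,-2.5,0],[0,0,0,-3,0],[0,0,0,-3,0],[0,0,0,-3,0]]'; python3 - <<'E'
from h import *
for i in range(3):
    capture("side");s=sense();print(s["tcp_pos"][2],s["wrist_force"])
E
```

```text
time_s: 9.4
tcp_pos: [0.4926, -0.2029, 0.1546]
ee_rot: [[0.002, -0.299, -0.954], [0.002, -0.954, 0.299], [-1.0, -0.002, -0.001]]
wrist_force: [-1.0, 0.2, 0.2]
gripper_width: 0.266
0.1546099945736596 [-1.36451134  0.00769015  1.38340775]
0.15456723883844606 [-0.41273697  0.76061582  0.0938997 ]
0.1545580292585425 [-0.60678031 -0.35225477  0.06222262]
```

```bash
python3 -m creep '[[0,0,0,-0.3,0],[0,0,0,-0.6,0],[0,0,0,-0.9,0],[0,0,0,-1.2,0],[0,0,0,-1.5,0],[0,0,0,-1.5,0],[0,0,0,-1.5,0],[0,0,0,-1.5,0]]'; python3 - <<'E'
from h import *
f=[]
for i in range(3):
    capture("side");s=sense();f.append(s["wrist_force"][2])
print(s["tcp_pos"][2],np.mean(f)+2.3)
E
```

```text
time_s: 10.35
tcp_pos: [0.4926, -0.2029, 0.153]
ee_rot: [[0.002, -0.299, -0.954], [0.002, -0.954, 0.299], [-1.0, -0.002, -0.001]]
wrist_force: [0.1, 0.4, 1.5]
gripper_width: 0.269
0.15304551551104847 3.4147210010499194
```

```bash
python3 -m creep '[[0,0,0,-0.3,0],[0,0,0,-0.6,0],[0,0,0,-0.9,0],[0,0,0,-1.2,0],[0,0,0,-1.5,0],[0,0,0,-2,0],[0,0,0,-2,0],[0,0,0,-2,0]]'; python3 - <<'E'
from h import *
f=[]
for i in range(3):
    capture("side");s=sense();f.append(s["wrist_force"][2])
print(s["tcp_pos"][2],np.mean(f)+2.3)
E
```

```text
time_s: 11.3
tcp_pos: [0.4926, -0.2029, 0.151]
ee_rot: [[0.002, -0.299, -0.954], [0.002, -0.954, 0.299], [-1.0, -0.002, -0.001]]
wrist_force: [-0.7, 0.8, 2.7]
gripper_width: 0.266
0.15105882414719699 3.6382628734105174
```

```bash
python3 -m creep '[[0,0,0,-0.4,0],[0,0,0,-0.8,0],[0,0,0,-1.2,0],[0,0,0,-1.6,0],[0,0,0,-2.0,0],[0,0,0,-2,0],[0,0,0,-2,0],[0,0,0,-2,0]]'; python3 - <<'E'
from h import *
f=[]
for i in range(3):
    capture("side");s=sense();f.append(s["wrist_force"][2])
print(s["tcp_pos"][2],np.mean(f)+2.3)
E
```

```text
time_s: 12.25
tcp_pos: [0.4926, -0.2029, 0.149]
ee_rot: [[0.002, -0.299, -0.954], [0.002, -0.954, 0.299], [-1.0, -0.002, -0.001]]
wrist_force: [-1.5, 0.2, 2.3]
gripper_width: 0.267
0.1490478197602192 4.549000667282668
```

```bash
cat > f.py <<'E'
from h import *
f=[]
for i in range(2):
    capture("side");s=sense();f.append(s["wrist_force"][2])
print("z",s["tcp_pos"][2].round(5),"F",np.mean(f)+2.3,"t",s["time_s"])
E
python3 -m creep '[[0,0,0,-0.4,0],[0,0,0,-0.8,0],[0,0,0,-1.2,0],[0,0,0,-1.6,0],[0,0,0,-2.0,0],[0,0,0,-2.4,0],[0,0,0,-2.5,0],[0,0,0,-2.5,0]]'; python3 f.py
```

```text
time_s: 13.2
tcp_pos: [0.4927, -0.2029, 0.1465]
ee_rot: [[0.002, -0.299, -0.954], [0.002, -0.954, 0.299], [-1.0, -0.002, -0.001]]
wrist_force: [-2.1, 1.4, 3.5]
gripper_width: 0.272
z 0.14654 F 5.446014448331883 t 13.3
```

```bash
python3 -m creep '[[0,0,0,-0.4,0],[0,0,0,-0.8,0],[0,0,0,-1.2,0],[0,0,0,-1.6,0],[0,0,0,-2.0,0],[0,0,0,-2.4,0],[0,0,0,-2.5,0],[0,0,0,-2.5,0]]'; python3 f.py
```

```text
time_s: 14.1
tcp_pos: [0.4927, -0.2029, 0.144]
ee_rot: [[0.002, -0.299, -0.954], [0.002, -0.954, 0.299], [-1.0, -0.002, -0.001]]
wrist_force: [-0.8, 1.0, 5.2]
gripper_width: 0.267
z 0.14404 F 6.671526926584382 t 14.2
```

```bash
python3 -m creep '[[0,0,0,-0.4,0],[0,0,0,-0.8,0],[0,0,0,-1.2,0],[0,0,0,-1.6,0],[0,0,0,-2.0,0],[0,0,0,-2.4,0],[0,0,0,-2.5,0],[0,0,0,-2.5,0]]'; python3 f.py
```

```text
time_s: 15.0
tcp_pos: [0.4927, -0.2029, 0.1417]
ee_rot: [[0.002, -0.299, -0.954], [0.002, -0.954, 0.299], [-1.0, -0.002, -0.001]]
wrist_force: [-1.4, 1.2, 5.8]
gripper_width: 0.265
z 0.14169 F 8.126803138777234 t 15.1
```

```bash
python3 -m creep '[[0,0,0,-0.3,0],[0,0,0,-0.6,0],[0,0,0,-0.9,0],[0,0,0,-1.2,0],[0,0,0,-1.5,0],[0,0,0,-1.5,0],[0,0,0,-1.5,0],[0,0,0,-1.5,0]]'; python3 f.py
```

```text
time_s: 15.9
tcp_pos: [0.4928, -0.2029, 0.1404]
ee_rot: [[0.002, -0.299, -0.954], [0.001, -0.954, 0.299], [-1.0, -0.002, -0.002]]
wrist_force: [-1.8, 0.6, 5.4]
gripper_width: 0.268
z 0.14044 F 8.334743443466841 t 16.0
```

```bash
python3 -m creep '[[0,0,0,-0.3,0],[0,0,0,-0.6,0],[0,0,0,-0.9,0],[0,0,0,-1.2,0],[0,0,0,-1.5,0],[0,0,0,-1.5,0],[0,0,0,-1.5,0],[0,0,0,-1.5,0]]'; python3 f.py
```

```text
time_s: 16.8
tcp_pos: [0.4929, -0.203, 0.1395]
ee_rot: [[0.003, -0.299, -0.954], [0.001, -0.954, 0.299], [-1.0, -0.002, -0.002]]
wrist_force: [-1.8, 2.3, 6.6]
gripper_width: 0.272
z 0.13942 F 9.626262071843325 t 16.9
```

```bash
python3 -m creep '[[0,0,0,-0.2,0],[0,0,0,-0.4,0],[0,0,0,-0.6,0],[0,0,0,-0.8,0],[0,0,0,-1.0,0],[0,0,0,-1.2,0],[0,0,0,-1.2,0],[0,0,0,-1.2,0]]'; python3 f.py
```

```text
time_s: 17.7
tcp_pos: [0.493, -0.2031, 0.1391]
ee_rot: [[0.003, -0.299, -0.954], [0.001, -0.954, 0.299], [-1.0, -0.002, -0.003]]
wrist_force: [-2.3, 1.5, 8.9]
gripper_width: 0.269
z 0.13912 F 10.938567635732849 t 17.8
```

```bash
python3 -m creep '[[0,0,0,-0.9,0],[0,0,0,-1.1,0],[0,0,0,-1.2,0],[0,0,0,-1.3,0],[0,0,0,-1.4,0],[0,0,0,-1.5,0],[0,0,0,-1.5,0],[0,0,0,-1.5,0]]'; python3 f.py
```

```text
time_s: 18.6
tcp_pos: [0.4932, -0.2032, 0.1387]
ee_rot: [[0.003, -0.298, -0.955], [0.0, -0.955, 0.298], [-1.0, -0.001, -0.003]]
wrist_force: [-2.8, 1.5, 10.5]
gripper_width: 0.266
z 0.13869 F 12.33127048721618 t 18.7
```

```bash
python3 -m creep '[[0,0,0,-1.1,0],[0,0,0,-1.3,0],[0,0,0,-1.4,0],[0,0,0,-1.5,0],[0,0,0,-1.6,0],[0,0,0,-1.7,0],[0,0,0,-1.7,0],[0,0,0,-1.7,0]]'; python3 f.py
```

```text
time_s: 19.5
tcp_pos: [0.4933, -0.2033, 0.1382]
ee_rot: [[0.004, -0.298, -0.955], [-0.0, -0.955, 0.298], [-1.0, -0.001, -0.004]]
wrist_force: [-2.5, 1.4, 11.2]
gripper_width: 0.267
z 0.13822 F 12.660917116584677 t 19.6
```

```bash
python3 -m creep '[[0,0,0,-1.2,0],[0,0,0,-1.4,0],[0,0,0,-1.5,0],[0,0,0,-1.6,0],[0,0,0,-1.7,0],[0,0,0,-1.8,0],[0,0,0,-1.9,0],[0,0,0,-1.9,0]]'; python3 f.py
```

```text
time_s: 20.4
tcp_pos: [0.4936, -0.2034, 0.1376]
ee_rot: [[0.005, -0.297, -0.955], [-0.001, -0.955, 0.297], [-1.0, -0.001, -0.005]]
wrist_force: [-2.4, 1.7, 10.0]
gripper_width: 0.273
z 0.13756 F 12.310369905083117 t 20.5
```

```bash
python3 -m creep '[[0,0,0,-1.2,0],[0,-0.2,0.1,-1.4,0],[0,-0.4,0.2,-1.5,0],[0,-0.5,0.3,-1.6,0],[0,-0.5,0.3,-1.8,0],[0,-0.5,0.3,-1.9,0],[0,-0.5,0.3,-2.0,0],[0,-0.5,0.3,-2.0,0]]'; python3 f.py
python3 - <<'E'
from h import *
s=capture("side");p=sense()["tcp_pos"]
cv2.imwrite("pics/c5.png",np.hstack([cv2.resize(s["image"][130:220,255:345],(600,600),interpolation=2)]))
P=cloud(s).reshape(-1,3);m=(np.hypot(P[:,0]-p[0],P[:,1]-p[1])<.06)
Q=P[m];
for a,b in((.04,.075),):
    k=m&(P[:,2]>a)&(P[:,2]<b);h,e=np.histogram(P[k,2],np.arange(a,b+.001,.0025));print(h)
E
```

```text
time_s: 21.3
tcp_pos: [0.4933, -0.2032, 0.1362]
ee_rot: [[0.006, -0.297, -0.955], [-0.001, -0.955, 0.297], [-1.0, -0.001, -0.006]]
wrist_force: [-1.3, 0.7, 5.0]
gripper_width: 0.267
z 0.13571 F 5.2706489603030615 t 21.4
[ 25  30  17  39 182 159  36  20   3  11  21  33   8   3]
```

View pics/c5.png

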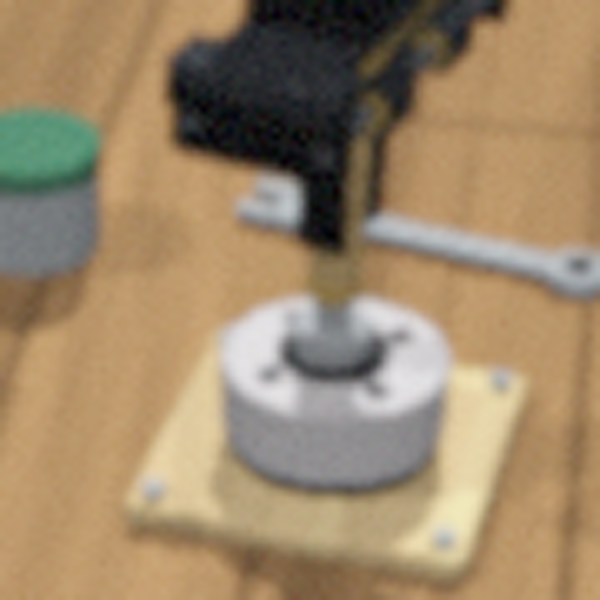

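The force fell from 12.5 N to 5 N, so the clips snapped. The picture shows the foot at crop pixel (332,345), right down near the wheel face. One gentle confirming push.

```bash
python3 -m creep '[[0,0,0,-0.2,0],[0,0,0,-0.4,0],[0,0,0,-0.6,0],[0,0,0,-0.8,0],[0,0,0,-1.0,0],[0,0,0,-1.1,0],[0,0,0,-1.1,0],[0,0,0,-1.1,0]]'; python3 f.py
```

```text
time_s: 22.25
tcp_pos: [0.4934, -0.2031, 0.1348]
ee_rot: [[0.006, -0.297, -0.955], [-0.001, -0.955, 0.297], [-1.0, -0.001, -0.006]]
wrist_force: [-1.9, 0.9, 6.0]
gripper_width: 0.268
z 0.1348 F 7.9721145507620355 t 22.35
```

```bash
python3 -m creep '[[0,0,0,-0.5,0],[0,0,0,-0.7,0],[0,0,0,-0.8,0],[0,0,0,-0.9,0],[0,0,0,-1.0,0],[0,0,0,-1.1,0],[0,0,0,-1.2,0],[0,0,0,-1.2,0]]'; python3 f.py
```

```text
time_s: 23.15
tcp_pos: [0.4935, -0.2031, 0.1341]
ee_rot: [[0.006, -0.297, -0.955], [-0.001, -0.955, 0.297], [-1.0, -0.0, -0.006]]
wrist_force: [-1.3, 1.3, 7.6]
gripper_width: 0.269
z 0.13408 F 9.745682087970614 t 23.25
```

```bash
python3 -m creep '[[0,0,0,-0.7,0],[0,0,0,-0.9,0],[0,0,0,-1.0,0],[0,0,0,-1.1,0],[0,0,0,-1.2,0],[0,0,0,-1.3,0],[0,0,0,-1.4,0],[0,0,0,-1.5,0]]'; python3 f.py
```

```text
time_s: 24.05
tcp_pos: [0.4936, -0.2032, 0.1338]
ee_rot: [[0.006, -0.297, -0.955], [-0.002, -0.955, 0.297], [-1.0, -0.0, -0.006]]
wrist_force: [-3.2, 2.5, 11.5]
gripper_width: 0.27
z 0.13379 F 13.011856873365812 t 24.15
```

Stiffness on the pad is now about 11 N/mm, against about 3.5 N/mm before the click. That means the flange is on the wheel, so I'm lifting off to check.

```bash
python3 -m creep '[[0,0,0,2,0],[0,0,0,5,0],[0,0,0,10,0],[0,0,0,18,0],[0,0,0,30,0],[0,0,0,50,0],[0,0,0,75,0],[0,0,0,90,0]]'; python3 - <<'E'
from h import *
st=sense();print(st["tcp_pos"],st["wrist_force"])
s=capture("side");p=np.array([.492,-.202])
np.savez("s1.npz",**{k:np.array(s[k]) for k in s})
s0=dict(np.load("s0.npz"))
for c in(s0,s):
    P=cloud(c).reshape(-1,3);r=np.hypot(P[:,0]-p[0],P[:,1]-p[1])
    for n,a,b in(("cap",0,.018),("face",.03,.047)):
        k=(r<b)&(r>a)&(P[:,2]>.055)&(P[:,2]<.09);print(n,k.sum(),np.median(P[k],0).round(4),P[k,2].std().round(4))
cv2.imwrite("pics/c6.png",np.hstack([cv2.resize(x["image"][140:220,265:345],(400,400),interpolation=2) for x in(s0,s)]))
E
```

```text
time_s: 24.95
tcp_pos: [0.4943, -0.2034, 0.2264]
ee_rot: [[0.009, -0.296, -0.955], [-0.002, -0.955, 0.296], [-1.0, -0.0, -0.01]]
wrist_force: [0.2, -0.1, -2.0]
gripper_width: 0.268
[ 0.4943144  -0.20337325  0.22635126] [ 0.24542807 -0.0601346  -2.01921034]
cap 68 [ 0.4911 -0.2006  0.0759] 0.0034
face 233 [ 0.4881 -0.1932  0.0654] 0.0013
cap 61 [ 0.4922 -0.2027  0.0696] 0.0013
face 255 [ 0.4899 -0.1967  0.0654] 0.0014
```

View pics/c6.png

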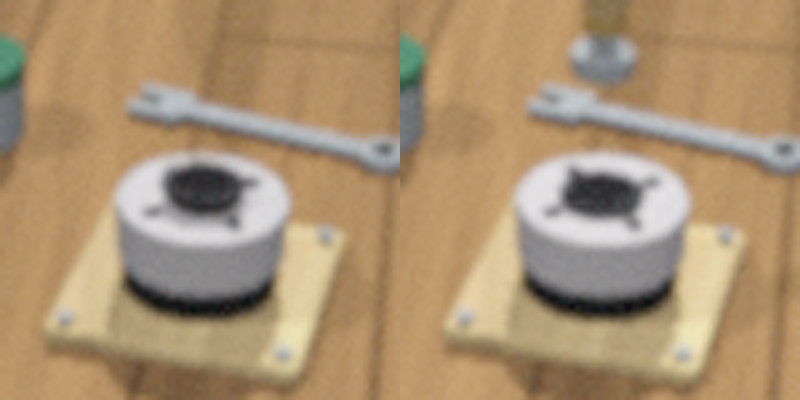

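The cap top is now 4.2 mm above the face (it was 10.5 mm), level and centred, with all four slots visible around it. Taking the drift back.

```bash
python3 -m creep '[[0,-1,20,-4,0],[0,-3,55,-6,0],[0,-4,98,-6,0],[0,-6,141,-6,0],[0,-8,184,-6,0],[0,-10,227,-6,0],[0,-11,268,-6,0],[0,-12,300,-6,0]]'
```

```text
time_s: 25.8
tcp_pos: [0.483, 0.0984, 0.2227]
ee_rot: [[0.014, -0.295, -0.955], [-0.003, -0.956, 0.295], [-1.0, -0.001, -0.014]]
wrist_force: [1.0, 0.2, -1.6]
gripper_width: 0.269
```

```bash
python3 -m creep '[[0,-1,30,-10,0],[0,-1,58,-25,0],[0,-2,76,-45,0],[0,-2,83,-62,0],[0,-2,84,-74,0],[0,-2,84,-80,0],[0,-2,84,-80,0],[0,-2,84,-80,0]]'
python3 - <<'E'
from h import *
s=capture("side");st=sense();p=st["tcp_pos"];print(p,st["wrist_force"],st["ee_rot"][:,0])
cv2.imwrite("pics/c7.png",cv2.resize(s["image"][190:330,215:355],(600,600),interpolation=2))
P=cloud(s).reshape(-1,3);d=np.hypot(P[:,0]-p[0],P[:,1]-p[1])
Q=P[(d<.03)&(P[:,2]>p[2]-.085)&(P[:,2]<p[2]-.06)];print("foot",len(Q),Q.min(0).round(4),Q.max(0).round(4))
Q=P[(d<.08)&(P[:,2]>.018)&(P[:,2]<.027)];print("rack",len(Q),Q.min(0).round(4),Q.max(0).round(4),((Q.min(0)+Q.max(0))/2).round(4))
E
```

```text
time_s: 26.6
tcp_pos: [0.4815, 0.1821, 0.1433]
ee_rot: [[0.015, -0.295, -0.955], [-0.003, -0.955, 0.295], [-1.0, -0.002, -0.015]]
wrist_force: [0.5, 0.6, -1.5]
gripper_width: 0.267
[0.48158432 0.18219197 0.14354016] [ 0.39214128 -0.08163329 -2.18203071] [ 0.01512458 -0.00236903 -0.99988281]
foot 174 [0.4665 0.172  0.0637] [0.5011 0.2016 0.0835]
rack 1100 [0.431  0.1317 0.018 ] [0.5334 0.2356 0.0247] [0.4822 0.1837 0.0214]
```

View pics/c7.png

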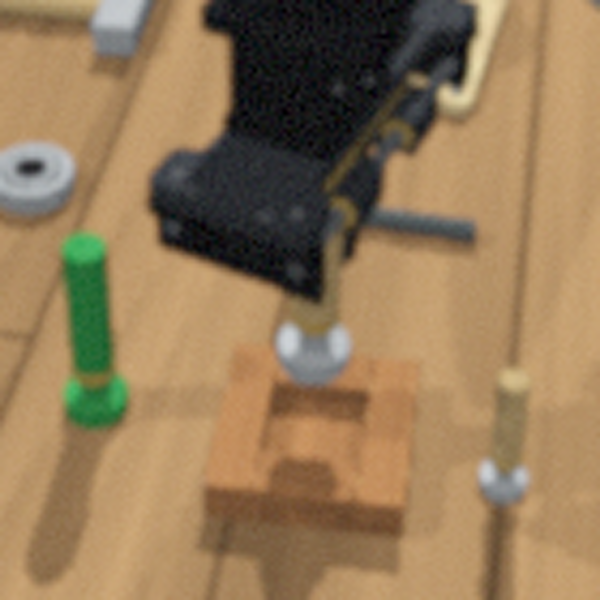

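```bash
python3 -m creep '[[0,-1,0,-10,0],[0,-1,0,-22,0],[0,-1,0,-33,0],[0,-1,0,-42,0],[0,-1,0,-48,0],[0,-1,0,-51,0],[0,-1,0,-52,0],[0,-1,0,-52,0]]'
```

```text
time_s: 27.45
tcp_pos: [0.4807, 0.1823, 0.0916]
ee_rot: [[0.015, -0.295, -0.955], [-0.002, -0.955, 0.295], [-1.0, -0.002, -0.015]]
wrist_force: [-0.3, -0.9, -0.9]
gripper_width: 0.27
```

```bash
python3 -m creep '[[0,0,0,-0.6,0],[0,0,0,-1.2,0],[0,0,0,-1.8,0],[0,0,0,-2.4,0],[0,0,0,-3,0],[0,0,0,-3.6,0],[0,0,0,-4.2,0],[0,0,0,-4.2,0]]'; python3 f.py
```

```text
time_s: 28.25
tcp_pos: [0.4807, 0.1823, 0.0873]
ee_rot: [[0.015, -0.295, -0.955], [-0.002, -0.955, 0.295], [-1.0, -0.002, -0.015]]
wrist_force: [-0.9, -0.2, -1.3]
gripper_width: 0.269
z 0.08742 F -0.18152263377745514 t 28.35
```

```bash
python3 -m creep '[[0,0,0,-0.3,0],[0,0,0,-0.6,0],[0,0,0,-0.9,0],[0,0,0,-1.2,0],[0,0,0,-1.5,0],[0,0,0,-1.5,0],[0,0,0,-1.5,0],[0,0,0,-1.5,0]]'; python3 f.py
```

```text
time_s: 29.15
tcp_pos: [0.481, 0.1824, 0.0867]
ee_rot: [[0.016, -0.295, -0.955], [-0.002, -0.956, 0.295], [-1.0, -0.003, -0.016]]
wrist_force: [-1.4, -1.6, 5.7]
gripper_width: 0.27
z 0.08668 F 7.635518135684696 t 29.25
```

On the pocket floor, so I'm opening the jaws.

```bash
python3 -m creep '[[0,0,0,0,0],[0.3,0,0,0,0],[0.35,0,0,0,0],[0.4,0,0,0,0],[0.6,0,0,0,0],[0.8,0,0,0,0],[1,0,0,0,0],[1,0,0,0,0]]'; python3 -m creep '[[1,0,0,0,0],[1,0,0,0,0],[1,0,0,0,0],[1,0,0,5,0],[1,0,0,15,0],[1,0,0,30,0],[1,0,0,50,0],[1,0,0,60,0]]'
```

```text
time_s: 30.05
tcp_pos: [0.481, 0.1824, 0.0866]
ee_rot: [[0.016, -0.295, -0.955], [-0.002, -0.956, 0.295], [-1.0, -0.003, -0.016]]
wrist_force: [-0.7, -0.2, -0.1]
gripper_width: 0.682
time_s: 30.85
tcp_pos: [0.4819, 0.183, 0.1491]
ee_rot: [[0.019, -0.294, -0.955], [-0.0, -0.956, 0.294], [-1.0, -0.006, -0.019]]
wrist_force: [1.0, 0.3, -0.5]
gripper_width: 0.995
```

```bash
python3 -m creep '[[1,0,0,15,0],[1,0,0,40,0],[1,0,0,70,0],[1,0,0,90,0],[1,-20,25,90,0],[1,-50,60,90,0],[1,-70,90,90,0],[1,-70,90,90,0]]'; python3 - <<'E'
from h import *
t=capture("top");s=capture("side");t0=dict(np.load("t0.npz"));s0=dict(np.load("s0.npz"))
print(sense()["time_s"],sense()["tcp_pos"])
for n,c in(("side",s),("side0",s0)):
    P=cloud(c).reshape(-1,3);d=np.hypot(P[:,0]-.482,P[:,1]-.182)
    for nm,z0,z1,r in(("top",.11,.13,.04),("mid",.05,.09,.04),("rack",.018,.026,.08)):
        Q=P[(d<r)&(P[:,2]>z0)&(P[:,2]<z1)];print(n,nm,len(Q),((Q.min(0)+Q.max(0))/2).round(4),Q.max(0).round(4))
    r=np.hypot(P[:,0]-.492,P[:,1]+.202);k=(r<.018)&(P[:,2]>.055)&(P[:,2]<.09);k2=(r>.03)&(r<.047)&(P[:,2]>.055)&(P[:,2]<.09)
    print("cap",np.median(P[k],0).round(4),"face",np.median(P[k2],0).round(4))
cv2.imwrite("pics/e_side.png",s["image"]);cv2.imwrite("pics/e_top.png",t["image"])
cv2.imwrite("pics/e_crop.png",cv2.resize(s["image"][220:340,220:340],(600,600),interpolation=2))
E
```

```text
time_s: 31.65
tcp_pos: [0.4102, 0.2754, 0.2398]
ee_rot: [[0.02, -0.29, -0.957], [0.001, -0.957, 0.29], [-1.0, -0.007, -0.019]]
wrist_force: [0.2, -0.0, 1.0]
gripper_width: 1.0
31.75 [0.41143966 0.2734203  0.23947451]
side top 111 [0.4833 0.1835 0.1175] [0.4948 0.1965 0.1244]
side mid 154 [0.4831 0.1881 0.0698] [0.4949 0.1967 0.0895]
side rack 1217 [0.4821 0.1836 0.0219] [0.5332 0.2362 0.0258]
cap [nan nan nan] face [ 0.5226 -0.1811  0.0653]
side0 top 111 [0.481  0.1876 0.1168] [0.4923 0.1993 0.1236]
side0 mid 154 [0.4809 0.1914 0.0701] [0.4921 0.1998 0.09  ]
side0 rack 1217 [0.4821 0.1845 0.022 ] [0.5332 0.2369 0.0259]
cap [ 0.4911 -0.2006  0.0759] face [ 0.4881 -0.1932  0.0654]
  return _methods._mean(a, axis=axis, dtype=dtype,
  ret = um.true_divide(
```

View pics/e_side.png

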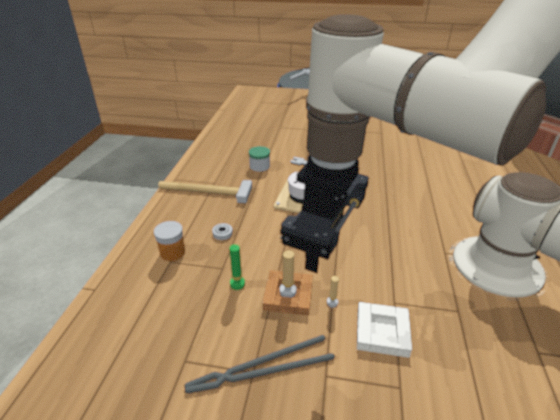

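View pics/e_top.png

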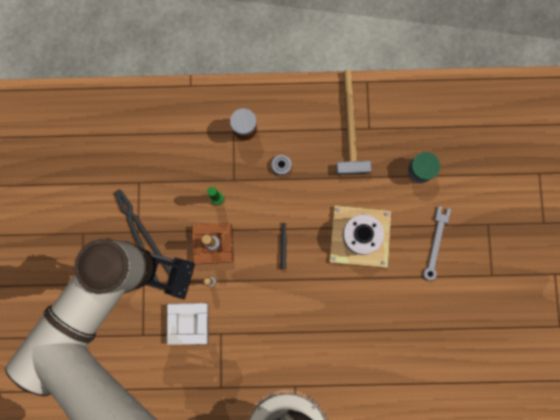

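View pics/e_crop.png

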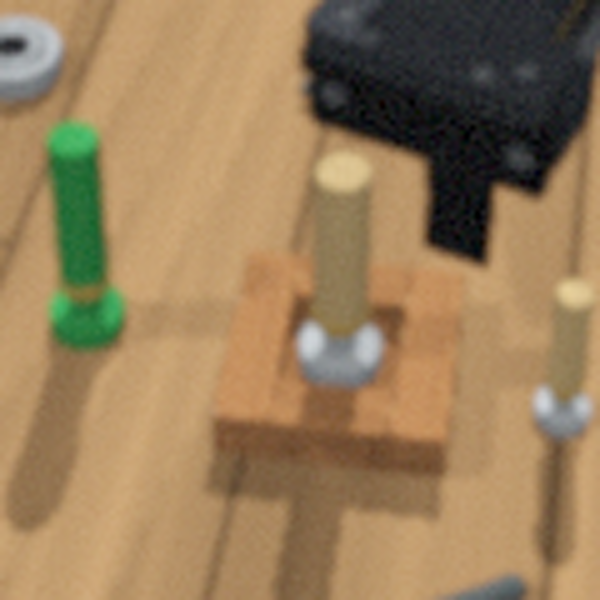

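The drift stands upright in the brown rack (side crop (340,270)). In the top view the bystanders are where they were. I'll do a last depth check of the cap from the top camera, then hand in.

```bash
python3 - <<'E'
from h import *
t=capture("top");t0=dict(np.load("t0.npz"))
for c in(t0,t):
    P=cloud(c).reshape(-1,3);r=np.hypot(P[:,0]-.491,P[:,1]+.202)
    k=(r<.018);k2=(r>.03)&(r<.046);print("cap",np.nanmedian(P[k],0).round(4),"face",np.nanmedian(P[k2],0).round(4))
s=sense();print(s["time_s"],s["wrist_force"])
finish_job()
E
```

```text
cap [ 0.4907 -0.2019  0.0781] face [ 0.4901 -0.2022  0.0675]
cap [ 0.491  -0.202   0.0719] face [ 0.4905 -0.2021  0.0675]
31.8 [ 0.25445556 -0.53893575  0.20255963]
the job is handed in; nothing more can be done
```

I pressed the cap home with the drift, stood the drift back in its brown wooden rack and handed the job in at 31.8 s; no verdict was reported.

- **Pressing:** Going by the wrist force at my checks, the clips gave way at about 12.5 N and the force then fell to about 5 N. I pushed again to about 13 N to confirm; at 11 N/mm it was about three times as stiff as before the click. The force is only read at the end of each move, so brief peaks in between would not show.
- **Cap:** Its top is now 4.4 mm above the wheel face in the top camera and 4.2 mm in the side camera. Before pressing it was about 10.5 mm, and home is 4 mm. In the pictures it looks level and centred.
- **Drift:** It stands upright and released, within about 2 mm of the rack's centre, at its original height.
- **Other things:** In the last pictures the bystanders look unmoved, and the open gripper is well clear of everything.
- **Check that failed:** The arm hid the cap from the side camera in the final picture, so I used the top camera for that last check instead. No checks disagreed.

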